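Push the forward honey jars back into the row

ROBOT

A 7-joint arm with a two-finger parallel gripper is mounted at the origin on the work surface. World frame = base frame: x ahead of the robot, y to its left, z up, the work surface at z = 0. Lengths are in mm, angles in rad, forces in N, time in s.
With the tool pointing down it reaches from about 425 to 875 mm from the base axis. Payload 4.7 kg.
Tool frame: the origin (TCP) lies at the very end of the fingers, on their centre line; the grasp point (between the pads) lies 19 mm behind it; y points along the fingers, x is the direction in which the jaws open and shut, and the axes are right-handed (so a half turn about y gives the same grasp; the last joint's range is limited). The gripper opens to 85 mm and grips with 20 to 120 N. Pads are 22 mm wide; open, the fingers measure 114 mm over their backs; the gripper's body (76 mm by 85 mm) begins 54 mm behind the grasp point. The pads swing forward as they close: fully open they stand 13 mm farther back than shut.
Start: joints at [-1.137, 0.321, -0.07, 1.45, 0.023, 1.371, -0.057], TCP at [264.954, 593.569, 231.349] pointing down, gripper open.
Joint ranges: [-2.86, 2.86], [-0.3, 2.09], [-1.38, 1.24], [0.06, 2.45], [-1.56, 4.7], [0.09, 2.05], [-2.69, 2.69]. Speed limits (rad/s): [2.57, 2.57, 3.14, 3.14, 3.14, 3.14, 3.14].

INTERFACE

Orientations are given as a unit quaternion [w, x, y, z].
In Python, from cell import manip, viewer, ticket gives the robot as it stands.
- The arm moves only by the tool drive_tool, never from a script. Its argument "commands" is text: rows parted by semicolons, each of 6 numbers parted by spaces: the shift along the tool's x, y, z in units of 50 mm (1.0 is 50 mm), then the turn, a rotation vector about the tool's x, y, z in units of 5 degrees (1.0 is 5 degrees). A call has 1 to 10 rows; each row is the pose to reach, as a shift and turn from the pose measured when the call began, along the tool's axes at that moment; what a row does not reach only later rows make up. A row lasts 1/8 s, in which the tool goes at most 62.5 mm and 10.7 degrees, less where a joint would pass 70% of its speed; a pose out of reach is approached as far as the arm can. A call with a gripper value outside its range is refused whole. "claw" is the opening in per cent of the stroke, from 0 (shut) to 100 (fully open), set as the call begins (left out, the last holds). The fingers move at their own pace and stop on an object; "force" is the grip in N (left out, the last holds). Time passes only in rows, so rows that repeat a pose let the fingers close. It gives the time, the measured TCP pose, the force and the opening at its end, in the units of the state.
- manip.read_state(): the state, without advancing time (a new reading comes with each control period).
- viewer.snapshot(name): name is "scene" or "top" or "wrist"; returns a dict with "pixels" (480x640x3 uint8, blue, green, red), "fx", "fy", "cx", "cy" (pixels), "pose" (4x4, takes a point from camera to world coordinates). Camera axes: x right, y up, looking along -z (the intrinsics and any distortion apply to the point x, -y, -z); pixel columns grow to the right and rows downward; lengths in mm; the calibration is good to about 2 mm. A picture is of the moment at which its call begins. There is no depth.
- ticket.sign_off(): hands the job in, once; it reports no verdict.
The state is a dict: "time_s": time; "joints": joint angles; "qvel": joint speeds; "joint_efforts": joint torques, N m; "ee_pos": TCP position; "tool_rot": TCP orientation; "ft_force": force on the tool from outside, world axes, zero at the start; "moment": the same for the moment, N m; "finger_gap": finger opening in mm.
Only numpy, scipy, OpenCV 4.12 (cv2) and the standard library are available. Lean on these libraries where they do the work, as an engineer would, in place of code of your own. Each camera call takes 0.05 s, during which the arm holds its last target.

TASK

Two yellow-lidded honey jars stand forward of their row on the display board: with the fingertips, gently push each one back along the board onto an empty pale round mark, centred on it and right up against the steel rail, in line with the others. Push only, do not pinch, lift or tip any jar, and leave the dark syrup jar, the jars already in the row and everything else where they stand.

Things in the scene. Friction and masses are not known exactly. Their poses are not given: they have to be found in the camera images.
- board: brown wooden display board, 260 mm deep (x), 620 mm wide (y), 12 mm thick, fixed flat on the counter; the jars stand on its top, 12 mm above the counter. A fixed steel rail (14 mm thick, its top 32 mm above the board's top) runs along its far side. Origin on the counter below the middle of the rail's front face; x points at right angles to the rail, towards it and away from the robot, y along the rail to the left, z up. The board reaches 230 mm in front of the rail's face
- mark_right (a point): centre, on the board's top, of the right-hand one (y = -160 mm on the board) of three pale paper discs 68 mm across, the empty places in the row; a jar centred here just touches the rail
- mark_middle (a point): centre, on the board's top, of the middle one (y = 0 on the board) of three pale paper discs 68 mm across, the empty places in the row; a jar centred here just touches the rail
- mark_left (a point): centre, on the board's top, of the left-hand one (y = +160 mm on the board) of three pale paper discs 68 mm across, the empty places in the row; a jar centred here just touches the rail
- honey_a: honey jar with yellow lid, one of the two standing forward of the row, 105 to 140 mm (its centre) in front of the rail's face, in front of one of the marks (up to 18 mm to one side of it): glass jar, a plain upright cylinder 60 mm in diameter and 80 mm tall, 0.18 to 0.35 kg; origin at the centre of its underside, z up its axis
- honey_b: the other honey jar with yellow lid standing forward of the row, in front of another mark, likewise: glass jar, a plain upright cylinder 60 mm in diameter and 80 mm tall, 0.18 to 0.35 kg; origin at the centre of its underside, z up its axis
- syrup: date syrup jar, dark with black lid, standing forward in front of the remaining mark; stays where it is: glass jar, a plain upright cylinder 60 mm in diameter and 80 mm tall, 0.18 to 0.35 kg; origin at the centre of its underside, z up its axis
- spoon: steel serving spoon, 200 mm long, lying on the counter left of the board; bystander
- tin: small tin, 60 mm in diameter and 60 mm tall, on the counter at the right front; bystander
- row0: honey jar with yellow lid already in the row against the rail, beyond the right mark, at the board's right end (y = -240 mm on the board); stays where it is: glass jar, a plain upright cylinder 60 mm in diameter and 80 mm tall, 0.18 to 0.35 kg; origin at the centre of its underside, z up its axis
- row1: honey jar with yellow lid already in the row against the rail, between the right and middle marks (y = -80 mm); stays where it is: glass jar, a plain upright cylinder 60 mm in diameter and 80 mm tall, 0.18 to 0.35 kg; origin at the centre of its underside, z up its axis
- row2: honey jar with yellow lid already in the row against the rail, between the middle and left marks (y = +80 mm); stays where it is: glass jar, a plain upright cylinder 60 mm in diameter and 80 mm tall, 0.18 to 0.35 kg; origin at the centre of its underside, z up its axis
- row3: honey jar with yellow lid already in the row against the rail, beyond the left mark, at the board's left end (y = +240 mm); stays where it is: glass jar, a plain upright cylinder 60 mm in diameter and 80 mm tall, 0.18 to 0.35 kg; origin at the centre of its underside, z up its axis

How it is judged (in metres and radians):
At the end, for the whole second after the job is handed in: Both forward honey jars stand upright on the board at rest, each within 15 mm of the centre of an empty mark and within 4.5 mm of touching the rail (x of each of honey_a, honey_b in the frame of board above -0.0345 m and (horizontal distance between honey_a and mark_right below 0.015 m or horizontal distance between honey_a and mark_middle below 0.015 m or horizontal distance between honey_a and mark_left below 0.015 m) and angle between each of honey_a, honey_b's own z axis and vertical below 0.08 rad and height (world z) of each of honey_a, honey_b below 0.018 m and linear speed of each of honey_a, honey_b below 0.01 m/s and (horizontal distance between honey_b and mark_right below 0.015 m or horizontal distance between honey_b and mark_middle below 0.015 m or horizontal distance between honey_b and mark_left below 0.015 m)).
It fails at once if a honey jar is lifted off the board (by more than 8 mm) (height (world z) of any of honey_a, honey_b above 0.02 m).
It fails at once if a jar is tipped by more than 20 degrees (angle between any of honey_a, honey_b, row0, row1, row2, row3, syrup's own z axis and vertical above 0.35 rad).
It fails at once if a honey jar is pinched or rammed: the fingers bear on it with more than 35 N (contact force between the fingers and honey_a above 35 N or contact force between the fingers and honey_b above 35 N).
It fails at once if the dark syrup jar or a jar already in the row is moved by more than 15 mm (distance of any of row0, row1, row2, row3, syrup from where it was at the start of the episode above 0.015 m).
It fails at once if the spoon or the tin is moved by more than 20 mm (distance of any of spoon, tin from where it was at the start of the episode above 0.02 m).
It also fails if it takes over 54 s, if anything falls off the work surface, if the arm or the gripper's body presses on something with over 40 N, if the wrist force passes 120 N, or if a joint passes its speed limit or range.

## Working session

There is one attempt and no reset: what is moved stays moved. The work goes in short steps, Python scripts to look and compute and a tool call to move; the robot and the scene stay as the last step left them, time stands still between calls to the robot, and variables do not carry over. Pictures are saved under pics/ and viewed, and the job is handed in when it is done.

Besides the shell and the picture viewer there is one more tool, called after "Emit:" in YAML: its name, and indented under it one key for each argument. drive_tool: Moves the arm, as the interface text tells. Its arguments: {"type":"object","properties":{"commands":{"type":"string"},"claw":{"type":"number"},"force":{"type":"number"}},"required":["commands"]}

```bash
ls; mkdir -p pics; python3 - <<'E'
from cell import manip, viewer
import cv2
print(manip.read_state())
for n in("scene","top"):
    s=viewer.snapshot(n);cv2.imwrite(f"pics/{n}0.png",s["pixels"]);print(n,s["fx"],s["fy"],s["cx"],s["cy"],s["pose"],[k for k in s])
E
```

```text
pics
{'time_s': 0.0, 'joints': array([-1.1368883 ,  0.32183524, -0.07009681,  1.45169132,  0.02257693,
        1.37085456, -0.05693881]), 'qvel': array([-5.12999832e-04,  1.42675635e-03,  2.48242438e-04, -9.55695195e-05,
       -1.12645950e-03, -8.85405722e-04,  6.53137894e-04]), 'joint_efforts': array([ 7.90188369e-04, -4.93563831e+01, -3.81771075e-01, -3.14341843e+01,
        1.30900269e-02,  1.12580694e-02,  3.64879975e-05]), 'ee_pos': array([264.7311568 , 593.02644468, 230.2074879 ]), 'tool_rot': array([-0.59280093,  0.59361581,  0.38426339, -0.38542052]), 'ft_force': array([ 0.19071211, -0.21170603,  0.08042003]), 'moment': array([ 0.05679209, -0.03747664,  0.03178389]), 'finger_gap': 85.13157184534063}
scene 508.88542080714257 508.88542080714257 320.35819525548703 239.37179267466303 [[ 3.77206394e-01 -7.85846358e-01  4.90062076e-01  1.09234833e+03]
 [ 9.25998422e-01  3.28917869e-01 -1.85310434e-01 -2.20879739e+02]
 [-1.55646442e-02  5.23696990e-01  8.51762411e-01  1.06222875e+03]
 [ 0.00000000e+00  0.00000000e+00  0.00000000e+00  1.00000000e+00]] ['pixels', 'fx', 'fy', 'cx', 'cy', 'pose']
top 492.1257325470581 492.1257325470581 321.59855268473586 242.05987494389873 [[ 5.31288761e-03  9.86697769e-01 -1.62478568e-01  3.16234360e+02]
 [-9.99985297e-01  5.41869074e-03  2.08030936e-04 -1.39064417e+01]
 [ 1.08568477e-03  1.62475074e-01  9.86712051e-01  1.30330852e+03]
 [ 0.00000000e+00  0.00000000e+00  0.00000000e+00  1.00000000e+00]] ['pixels', 'fx', 'fy', 'cx', 'cy', 'pose']
```

View pics/scene0.png

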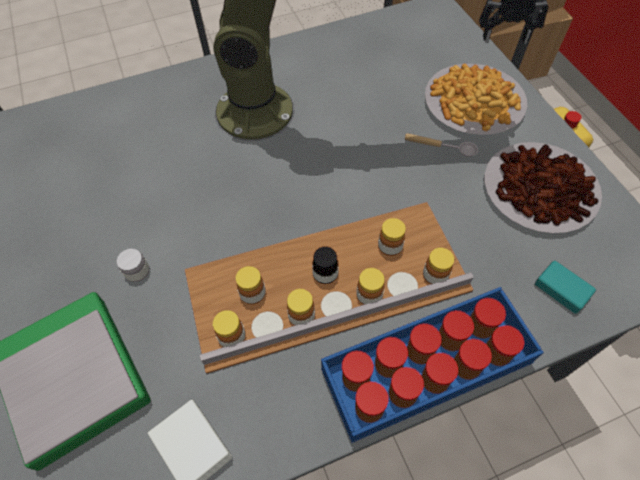

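View pics/top0.png

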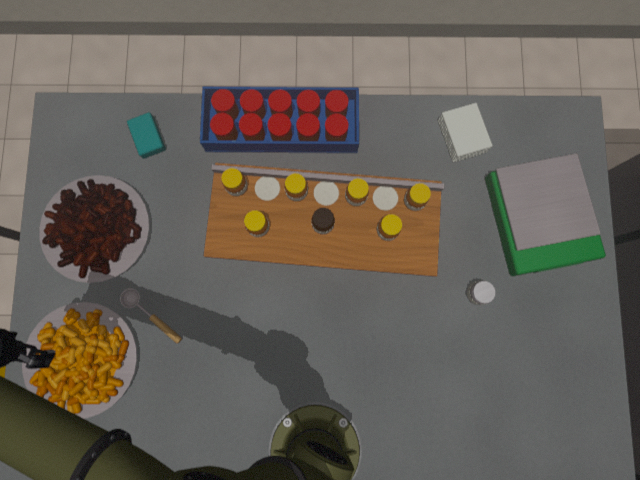

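The top view shows the syrup in front of the middle mark at (322,220). The forward honey jars are at (255,222) on the left and (391,226) on the right, and the marks are at (267,188), (326,193) and (385,198). I'll enlarge it.

```bash
python3 - <<'E'
import cv2
i=cv2.imread("pics/top0.png")[150:285,198:453]
cv2.imwrite("pics/top0c.png",cv2.resize(i,None,fx=3.1,fy=3.1,interpolation=cv2.INTER_CUBIC))
i=cv2.imread("pics/scene0.png")[200:365,180:480]
cv2.imwrite("pics/scene0c.png",cv2.resize(i,None,fx=2.6,fy=2.6,interpolation=cv2.INTER_CUBIC))
E
```

```text
(no output)
```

View pics/top0c.png

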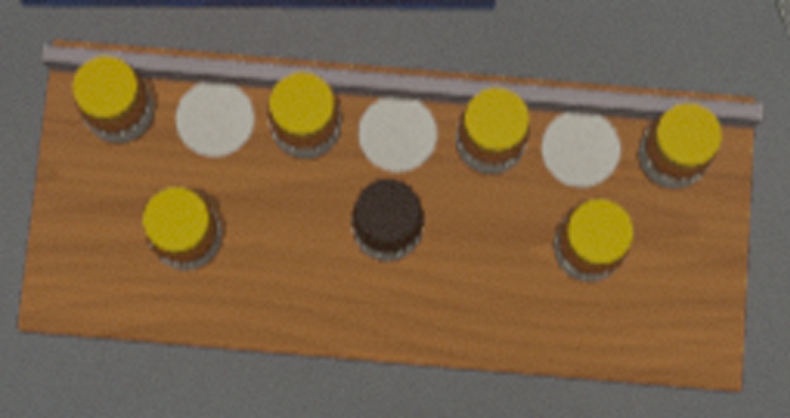

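View pics/scene0c.png

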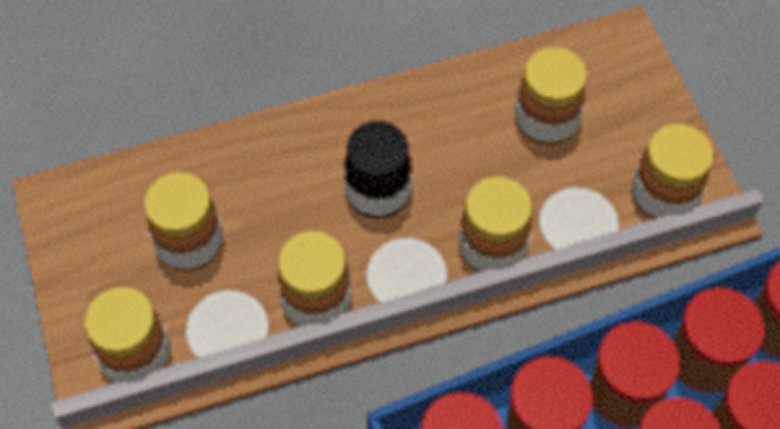

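The crops show all three marks and every lid clearly. I'll get their centroids by colour and project them at the known heights.

```bash
cat > h.py <<'E'
import cv2,numpy as np
def ray(s,u,v,z):
    T=np.array(s["pose"]);d=T[:3,:3]@np.array([(u-s["cx"])/s["fx"],-(v-s["cy"])/s["fy"],-1]);o=T[:3,3]
    return (o+d*(z-o[2])/d[2])[:2]
def blobs(m,lo=60,hi=2500):
    n,l,st,c=cv2.connectedComponentsWithStats(m.astype(np.uint8));return [(c[i],st[i]) for i in range(1,n) if lo<st[i][4]<hi]
def find(s):
    h=cv2.cvtColor(cv2.GaussianBlur(s["pixels"],(3,3),0),cv2.COLOR_BGR2HSV);H,S,V=[h[...,i].astype(int) for i in range(3)]
    lids=[(c,st[4],ray(s,*c,92)) for c,st in blobs((H>22)&(H<34)&(S>150)&(V>120))]
    marks=[(c,st[4],ray(s,*c,12)) for c,st in blobs((S<45)&(V>185))]
    dark=[(c,st[4],ray(s,*c,92)) for c,st in blobs((V<60))]
    return lids,marks,dark
E
python3 - <<'E'
from cell import viewer
from h import *
np.set_printoptions(precision=1,suppress=True)
for n in("top","scene"):
    s=viewer.snapshot(n)
    for k,g in zip(("lid","mark","dark"),find(s)):
        for x in g:
            if 450<x[2][0]<850 and abs(x[2][1])<450: print(n,k,*x)
E
```

```text
top lid [231.5 177.7] 318 [680.8 216.4]
top lid [294.9 183.1] 320 [667.3  54.6]
top lid [357.7 188.2] 319 [ 654.7 -105.1]
top lid [419.6 193.2] 320 [ 642.7 -262.1]
top lid [254.3 220.5] 338 [569.7 155.2]
top lid [391.1 224.3] 339 [ 561.9 -188.4]
top dark [206.  117.4] 134 [842.9 288.5]
top dark [307.7 147.4] 94 [762.7  23. ]
top dark [322.6 225.6] 94 [557.5 -16.5]
scene lid [393.5 228.2] 306 [570.5 154. ]
scene lid [441.6 258.4] 337 [681.3 215.6]
scene lid [249.8 284.3] 63 [ 580.1 -190.7]
scene mark [401.2 283.2] 494 [669.1 134.3]
scene mark [335.1 303.1] 527 [656.6 -25.2]
scene mark [266.3 323.7] 571 [ 644.1 -184.6]
scene dark [324.7 261.8] 570 [591.  -22.7]
```

```bash
cat >> h.py <<'E'
from scipy.spatial.transform import Rotation as R
def tool(st):
    q=st["tool_rot"];return R.from_quat([q[1],q[2],q[3],q[0]])
YAW=-np.arctan2(680.8-642.7,216.4+262.1)
Xb=np.array([np.cos(YAW),np.sin(YAW),0]);Yb=np.array([-np.sin(YAW),np.cos(YAW),0])
def plan(st,target,zdir,sub=None):
    """shift in units, turn in units; zdir: horizontal direction for tool z (sign tried both)"""
    A=tool(st);zdir=np.array(zdir,float);zdir/=np.linalg.norm(zdir)
    y=np.array([0,0,-1.]);x=np.cross(y,zdir)
    B=R.from_matrix(np.c_[x,y,zdir])
    d=A.inv().apply(np.array(target)-st["ee_pos"])/50
    r=(A.inv()*B).as_rotvec()/np.deg2rad(5)
    return d,r
E
python3 - <<'E'
from cell import viewer,manip
from h import *
np.set_printoptions(precision=2,suppress=True)
s=viewer.snapshot("top")
h=cv2.cvtColor(cv2.GaussianBlur(s["pixels"],(3,3),0),cv2.COLOR_BGR2HSV)
for c,t in blobs((h[...,1]<60)&(h[...,2]>170)): 
    print(c,t[4],ray(s,*c,12))
st=manip.read_state();print(tool(st).as_matrix(),st["ee_pos"])
L=[np.array(p) for p in((680.8,216.4),(667.3,54.6),(654.7,-105.1),(642.7,-262.1))]
o=sum(L)/4; print("centre",o,[((p-o)@Xb[:2],(p-o)@Yb[:2]) for p in L])
for n,p in(("A",(570,155)),("B",(561.9,-188.4))): print(n,(np.array(p)-o)@Xb[:2],(np.array(p)-o)@Yb[:2])
E
```

```text
[466.68 129.05] 1336 [ 847.7  -413.61]
[[ 0.41 -0.   -0.91]
 [ 0.91 -0.    0.41]
 [-0.   -1.   -0.  ]] [264.9  593.31 230.79]
centre [661.38 -24.05] [(np.float64(0.27856974627035613), np.float64(241.23319739185249)), (np.float64(-0.33634925839713425), np.float64(78.87214333449026)), (np.float64(-0.22079023414358154), np.float64(-81.32410083531514)), (np.float64(0.2785697462703574), np.float64(-238.78123989102758))]
A -105.29837974480165 171.23242785208515
B -86.11626919804382 -171.72706922442381
```

```bash
python3 - <<'E'
from cell import viewer,manip
from h import *
np.set_printoptions(precision=2,suppress=True)
s=viewer.snapshot("top")
for u,v in((267.35,188.4),(385.4,197.7)):print(ray(s,u,v,12))
st=manip.read_state()
print(plan(st,(496,169,200),-np.array([.983,-.184,0])))
E
```

```text
[675.3  133.48]
[ 651.19 -185.78]
(array([-5.87,  0.62, -7.68]), array([-0.  , -2.69, -0.01]))
```

Emit:
drive_tool:
  commands: "-0.6 0 -0.8 0 -0.3 0; -1.2 0.1 -1.5 0 -0.6 0; -1.8 0.2 -2.3 0 -0.9 0; -2.4 0.3 -3.1 0 -1.2 0; -3 0.4 -3.9 0 -1.5 0; -3.6 0.5 -4.7 0 -1.8 0; -4.2 0.6 -5.5 0 -2.1 0; -4.8 0.6 -6.3 0 -2.4 0; -5.4 0.6 -7.1 0 -2.6 0; -5.87 0.6 -7.68 0 -2.7 0"
  claw: 47
  force: 20

```text
time_s: 1.55
ee_pos: [496.9, 166.5, 201.4]
tool_rot: [-0.544, 0.545, 0.451, -0.451]
ft_force: [0.4, -0.1, 0.5]
finger_gap: 40.0
```

Emit:
drive_tool:
  commands: "0 0 0 0 0 0; 0 0 0 0 0 0"

```text
time_s: 1.8
ee_pos: [496.6, 167.1, 201.4]
tool_rot: [-0.544, 0.544, 0.452, -0.451]
ft_force: [-0.8, -0.6, -0.4]
finger_gap: 40.4
```

```bash
python3 - <<'E'
from cell import viewer,manip
from h import *
np.set_printoptions(precision=2,suppress=True)
st=manip.read_state();print(st["time_s"],st["ee_pos"],st["finger_gap"],st["ft_force"])
print(plan(st,(496,169,33),-np.array([.983,-.184,0])))
s=viewer.snapshot("wrist");cv2.imwrite("pics/w1.png",s["pixels"])
E
```

```text
1.8 [496.59 167.15 201.35] 40.4219466948489 [-0.76 -0.63 -0.36]
(array([0.03, 3.37, 0.02]), array([ 0.  , -0.01, -0.  ]))
```

View pics/w1.png

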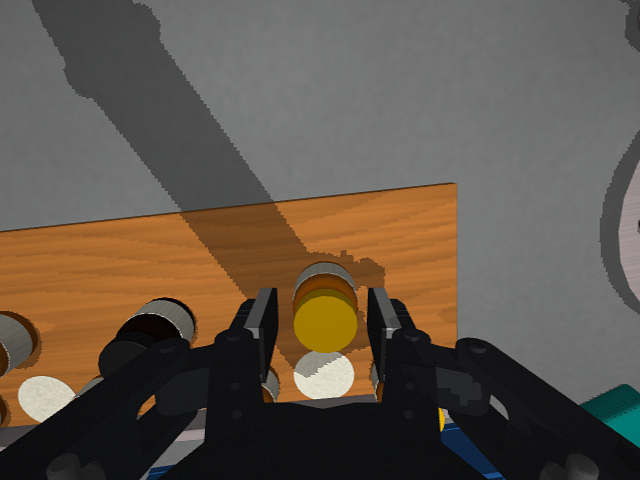

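The jar's lid at (325,320) and its mark at (323,375) both line up between the fingers. Descending behind it.

Emit:
drive_tool:
  commands: "0 0.5 0 0 0 0; 0 1 0 0 0 0; 0.03 1.5 0 0 0 0; 0.03 2 0 0 0 0; 0.03 2.5 0 0 0 0; 0.03 2.9 0 0 0 0; 0.03 3.2 0 0 0 0; 0.03 3.37 0 0 0 0; 0.03 3.37 0.02 0 0 0; 0.03 3.37 0.02 0 0 0"

```text
time_s: 3.1
ee_pos: [496.1, 169.8, 33.5]
tool_rot: [-0.544, 0.544, 0.452, -0.452]
ft_force: [0.9, -0.5, -0.1]
finger_gap: 40.4
```

```bash
python3 - <<'E'
from cell import viewer,manip
from h import *
np.set_printoptions(precision=2,suppress=True)
st=manip.read_state();print(st["time_s"],st["ee_pos"],st["finger_gap"],st["ft_force"])
d=np.array([104.5,-20.5,0]);d/=np.linalg.norm(d)
for b in(40,):
  print("contact-ish",plan(st,np.array([570,155,33])-d*b,-d)); print("final",plan(st,np.array([674.5,134.5,33])-d*33.4,-d))
s=viewer.snapshot("wrist");cv2.imwrite("pics/w2.png",s["pixels"])
s=viewer.snapshot("scene");cv2.imwrite("pics/s2.png",cv2.resize(s["pixels"][170:370,160:500],None,fx=2.3,fy=2.3))
E
```

```text
3.1 [496.08 169.85  33.5 ] 40.411446108372026 [ 0.9  -0.51 -0.06]
contact-ish (array([-0.01,  0.01, -0.71]), array([0.01, 0.11, 0.01]))
final (array([-0.04,  0.01, -2.97]), array([0.01, 0.11, 0.01]))
```

View pics/w2.png

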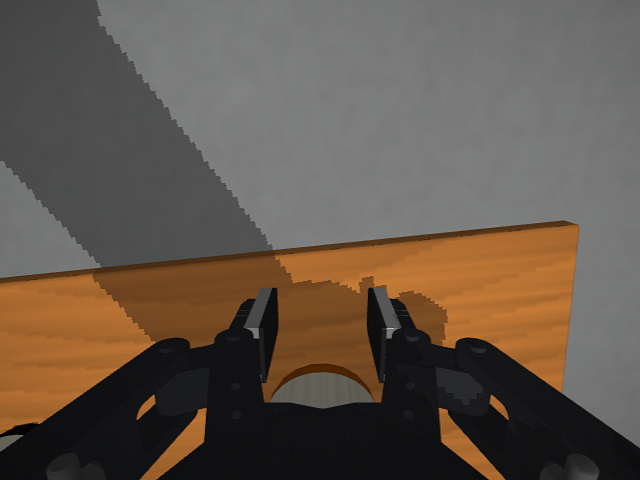

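View pics/s2.png

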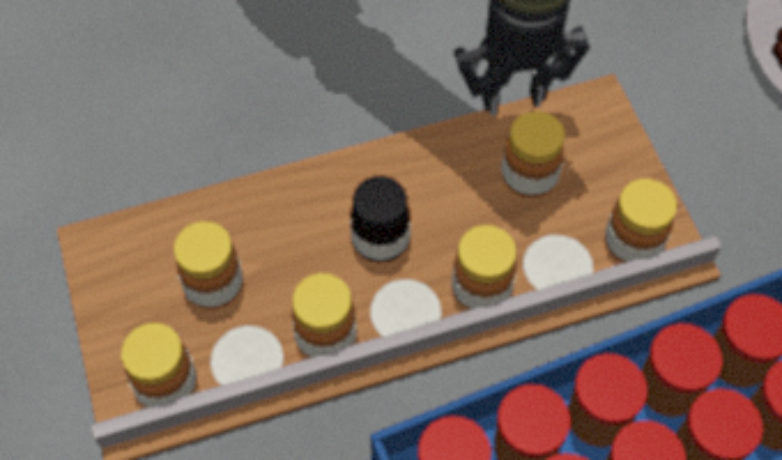

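The fingers straddle the line behind the jar, whose top edge is centred at (322,370) in the wrist view. Pushing gently.

Emit:
drive_tool:
  commands: "0 0 -0.15 0 0.1 0; 0 0 -0.3 0 0.1 0; 0 0 -0.45 0 0.1 0; 0 0 -0.6 0 0.1 0; 0 0 -0.7 0 0.1 0; 0 0 -0.78 0 0.1 0; 0 0 -0.86 0 0.1 0; 0 0 -0.94 0 0.1 0; 0 0 -1.02 0 0.1 0; 0 0 -1.1 0 0.1 0"

```text
time_s: 4.45
ee_pos: [550.4, 159.7, 33.5]
tool_rot: [-0.546, 0.546, 0.45, -0.449]
ft_force: [-1.2, 0.3, 0.8]
finger_gap: 39.7
```

```bash
cat > look.py <<'E'
from cell import viewer,manip
from h import *
import sys
np.set_printoptions(precision=2,suppress=True)
st=manip.read_state();print(st["time_s"],st["ee_pos"],st["finger_gap"],st["ft_force"])
s=viewer.snapshot("top");cv2.imwrite(f"pics/{sys.argv[1]}t.png",cv2.resize(s["pixels"][150:285,198:453],None,fx=3.1,fy=3.1))
o=np.array([661.38,-24.05])
for x in find(s)[0]:
    p=x[2]
    if abs(p[1])<450 and 450<p[0]<800: print(x[1],p,"board rel row",(p-o)@Xb[:2],(p-o)@Yb[:2])
s=viewer.snapshot("scene");cv2.imwrite(f"pics/{sys.argv[1]}s.png",cv2.resize(s["pixels"][170:370,160:500],None,fx=2.3,fy=2.3))
E
python3 look.py a1
```

```text
4.45 [550.35 159.65  33.54] 39.68045530762659 [-1.23  0.31  0.84]
99 [695.28 221.56] board rel row 14.300799690640988 247.5300381534492
324 [667.21  54.35] board rel row -0.40957477308878076 78.61384529293267
320 [ 654.68 -105.15] board rel row -0.23708409005158698 -81.38023472459226
319 [ 642.68 -262.18] board rel row 0.2594820999923942 -238.86022793035647
341 [ 561.71 -188.38] board rel row -86.31196923381366 -171.7180718818099
```

View pics/a1s.png

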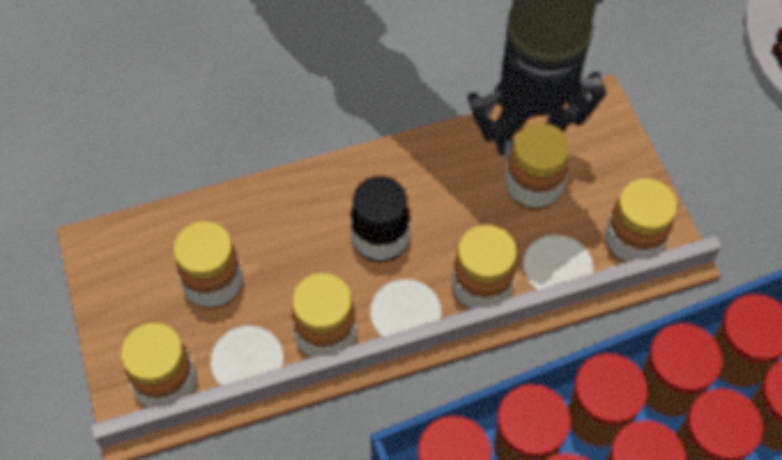

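```bash
python3 - <<'E'
from cell import viewer,manip
from h import *
np.set_printoptions(precision=2,suppress=True)
s=viewer.snapshot("scene")
h=cv2.cvtColor(s["pixels"],cv2.COLOR_BGR2HSV).astype(int)
st=manip.read_state()
d=np.array([104.5,-20.5,0]);d/=np.linalg.norm(d)
for c,t in blobs((h[...,0]>20)&(h[...,0]<34)&(h[...,1]>130)&(h[...,2]>80)&(np.indices((480,640))[0]>200)):
    p=ray(s,*c,92)
    if 450<p[0]<800 and abs(p[1])<300: print(c,t[4],p,"ahead of tcp",(p-st["ee_pos"][:2])@d[:2])
print(plan(st,np.array([674.5,134.5,33])-d*33.4,-d))
E
```

```text
[395.03 234.42] 420 [586.79 149.84] ahead of tcp 37.097971710710915
[440.94 259.13] 471 [682.25 213.35] ahead of tcp 118.54374464179278
[247.9  277.88] 485 [ 563.89 -189.7 ] ahead of tcp 79.98833744709378
[371.33 279.46] 493 [668.96  52.59] ahead of tcp 136.45338764979496
[299.49 300.91] 513 [ 656.81 -106.77] ahead of tcp 155.2088454546229
[225.66 323.01] 552 [ 644.99 -263.49] ahead of tcp 173.77856889409614
(array([-0.02,  0.02, -1.85]), array([0.02, 0.01, 0.01]))
```

Emit:
drive_tool:
  commands: "0 0 -0.1 0 0 0; 0 0 -0.25 0 0 0; 0 0 -0.4 0 0 0; 0 0 -0.55 0 0 0; 0 0 -0.7 0 0 0; 0 0 -0.85 0 0 0; 0 0 -1 0 0 0; -0.01 0 -1.15 0 0 0; -0.01 0 -1.28 0 0 0; -0.02 0 -1.38 0 0 0"

```text
time_s: 5.85
ee_pos: [618.8, 145.2, 33.8]
tool_rot: [-0.546, 0.546, 0.45, -0.449]
ft_force: [-1.5, 0.3, -0.5]
finger_gap: 39.8
```

Emit:
drive_tool:
  commands: "0 0 -0.03 0 0 0; 0 0 -0.06 0 0 0; 0 0 -0.1 0 0 0; 0 0 -0.14 0 0 0; 0 0 -0.18 0 0 0; 0 0 -0.22 0 0 0; 0 0 -0.26 0 0 0"

```text
time_s: 6.72
ee_pos: [631.7, 142.7, 33.8]
tool_rot: [-0.546, 0.546, 0.45, -0.449]
ft_force: [-1.6, 0.2, -0.4]
finger_gap: 40.3
```

```bash
cat > scn.py <<'E'
from cell import viewer,manip
from h import *
np.set_printoptions(precision=2,suppress=True)
s=viewer.snapshot("scene")
h=cv2.cvtColor(s["pixels"],cv2.COLOR_BGR2HSV).astype(int)
st=manip.read_state();print(st["time_s"],st["ee_pos"],st["ft_force"])
for c,t in blobs((h[...,0]>20)&(h[...,0]<34)&(h[...,1]>130)&(h[...,2]>80)&(np.indices((480,640))[0]>200)):
    p=ray(s,*c,92)
    if 450<p[0]<800 and abs(p[1])<300: print(c,t[4],p,"rel row",(p-[663.2,-26.1])@Xb[:2],(p-[663.2,-26.1])@Yb[:2])
E
python3 scn.py; python3 look.py a2
```

```text
6.775 [632.02 142.59  33.86] [-1.08  0.13 -0.06]
[440.94 259.06] 466 [682.11 213.42] rel row -0.15982770563453144 240.2638388175712
[404.61 265.78] 459 [666.6  133.03] rel row -9.246248479416069 158.90054911338993
[247.88 277.85] 483 [ 563.82 -189.72] rel row -86.07863917943635 -170.9872648573376
[371.12 279.62] 493 [669.14  52.03] rel row -0.2794854323642779 78.35164646690973
[299.46 300.92] 514 [ 656.81 -106.81] rel row 0.03898722345495845 -80.96586341604419
[225.75 322.99] 549 [ 645.   -263.32] rel row 0.685895745449979 -237.91194984121242
6.775 [632.02 142.59  33.86] 40.14961131550379 [-1.08  0.13 -0.06]
319 [667.26  53.89] board rel row -0.328294530874164 78.1652227634736
319 [ 654.75 -105.1 ] board rel row -0.17798934770441094 -81.32566586954363
319 [ 642.68 -262.18] board rel row 0.2594820999923942 -238.86022793035647
344 [ 561.82 -188.38] board rel row -86.20730251268463 -171.71652296059625
```

View pics/a2s.png

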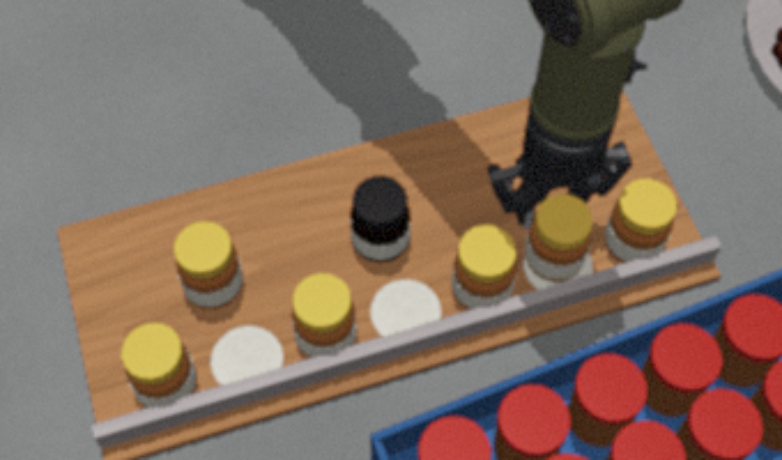

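The jar at crop (562,222) is upright and half over its mark, about 9 mm short of the row line. The fingers are clear of its neighbours, so I'll creep it in.

Emit:
drive_tool:
  commands: "0 0 -0.03 0 0 0; 0 0 -0.06 0 0 0; 0 0 -0.09 0 0 0; 0 0 -0.12 0 0 0; 0 0 -0.15 0 0 0; 0 0 -0.17 0 0 0; 0 0 -0.17 0 0 0"

```text
time_s: 7.75
ee_pos: [640.4, 140.9, 33.9]
tool_rot: [-0.545, 0.546, 0.45, -0.448]
ft_force: [-1.1, 0.7, -1.1]
finger_gap: 40.0
```

```bash
python3 scn.py
```

```text
7.8 [640.39 140.93  33.85] [-1.37  0.2  -0.85]
[441.07 259.12] 466 [682.36 213.62] rel row 0.06849334139547367 240.47943800447652
[405.73 269.32] 457 [675.26 131.29] rel row -0.47021740677161583 157.85415707480416
[247.94 277.84] 486 [ 563.84 -189.6 ] rel row -86.0645140415066 -170.87123390515933
[371.11 279.58] 487 [669.05  52.04] rel row -0.3704876658854756 78.3613349440293
[299.47 300.97] 514 [ 656.93 -106.85] rel row 0.16059851870416406 -80.99314687238957
[225.71 322.93] 552 [ 644.85 -263.36] rel row 0.536651311922161 -237.963987924524
```

Emit:
drive_tool:
  commands: "0 0 -0.01 0 0 0; 0 0 -0.02 0 0 0; 0 0 -0.03 0 0 0; 0 0 -0.03 0 0 0"

```text
time_s: 8.3
ee_pos: [641.9, 140.7, 33.9]
tool_rot: [-0.545, 0.547, 0.45, -0.448]
ft_force: [-0.9, 0.9, 0.0]
finger_gap: 40.4
```

Emit:
drive_tool:
  commands: "0 0 -0.01 0 0 0; 0 0 -0.02 0 0 0; 0 0 -0.03 0 0 0; 0 0 -0.04 0 0 0; 0 0 -0.04 0 0 0"

```text
time_s: 8.93
ee_pos: [642.7, 140.5, 33.7]
tool_rot: [0.546, -0.546, -0.45, 0.449]
ft_force: [-5.3, 0.3, 2.5]
finger_gap: 40.0
```

```bash
python3 scn.py
```

```text
8.975 [642.72 140.52  33.77] [-6.31  0.63  2.53]
[440.98 258.98] 470 [681.96 213.61] rel row -0.32780982866061775 240.43810995633916
[406.06 270.3 ] 466 [677.66 130.84] rel row 1.9551474220192262 157.59623208630444
[247.88 277.91] 484 [ 563.95 -189.76] rel row -85.94676952194445 -171.01799895805541
[371.09 279.59] 487 [669.06  51.99] rel row -0.36108741874548494 78.3111765731979
[299.42 300.9 ] 510 [ 656.74 -106.89] rel row -0.03152283133517839 -81.04804727253146
[225.7  322.98] 548 [ 644.94 -263.41] rel row 0.6298863915389332 -238.00727493677235
```

The force rose to about 6 N, so the jar is seated on the rail. Backing off, then up.

Emit:
drive_tool:
  commands: "0 0 0.05 0 0 0; 0 0 0.2 0 0 0; 0 0 0.45 0 0 0; 0 0 0.8 0 0 0; 0 0 1.2 0 0 0; 0 0 1.6 0 0 0; 0 0 2 0 0 0; 0 -0.5 2.3 0 0 0; 0 -1.2 2.5 0 0 0; 0 -2 2.6 0 0 0"

```text
time_s: 10.22
ee_pos: [513.5, 165.6, 134.3]
tool_rot: [0.546, -0.546, -0.45, 0.45]
ft_force: [0.7, 0.8, -1.1]
finger_gap: 40.0
```

```bash
python3 look.py a3; python3 scn.py; python3 - <<'E'
from cell import manip
from h import *
st=manip.read_state()
t=np.array([650,-184.7,0]);j=np.array([562,-188.4,0]);d=(t-j)/np.linalg.norm(t-j);print(d)
print(plan(st,j-d*75+[0,0,140],-d),plan(st,j-d*75+[0,0,34],-d))
E
```

```text
10.225 [513.47 165.6  134.31] 39.95138076951633 [ 0.73  0.82 -1.07]
107 [691.59 207.01] board rel row 11.771727337000685 232.72668940788807
320 [676.39 133.55] board rel row 2.453985708012822 158.29110125255278
326 [667.23  54.22] board rel row -0.38030240302326096 78.49102535135408
321 [ 654.6  -105.13] board rel row -0.3181554004406396 -81.36467638630451
319 [ 642.68 -262.18] board rel row 0.2594820999923942 -238.86022793035647
342 [ 561.83 -188.5 ] board rel row -86.17934699125462 -171.83404753218187
10.375 [516.11 166.3  136.3 ] [ 0.49  0.17 -1.34]
[441.01 259.12] 469 [682.28 213.5 ] rel row 0.0037816657404209216 240.35646597178757
[406.11 270.03] 485 [677.12 131.25] rel row 1.3879362000563422 157.9565931591426
[247.88 277.83] 483 [ 563.76 -189.7 ] rel row -86.13836671649922 -170.9776647439624
[371.3  279.52] 500 [669.06  52.48] rel row -0.39718436593424694 78.79616117401821
[299.41 300.93] 513 [ 656.79 -106.93] rel row 0.02957063220142952 -81.07978501553809
[225.63 323.04] 549 [ 645.01 -263.57] rel row 0.717431440799339 -238.1612131916145
[0.99911726 0.04200834 0.        ]
(array([-7.13549057, -0.10151745, -0.79943256]), array([ 0.06368864, -2.68717406,  0.04377588])) (array([-7.14489044,  2.01843456, -0.78870286]), array([ 0.06368864, -2.68717406,  0.04377588]))
```

View pics/a3t.png

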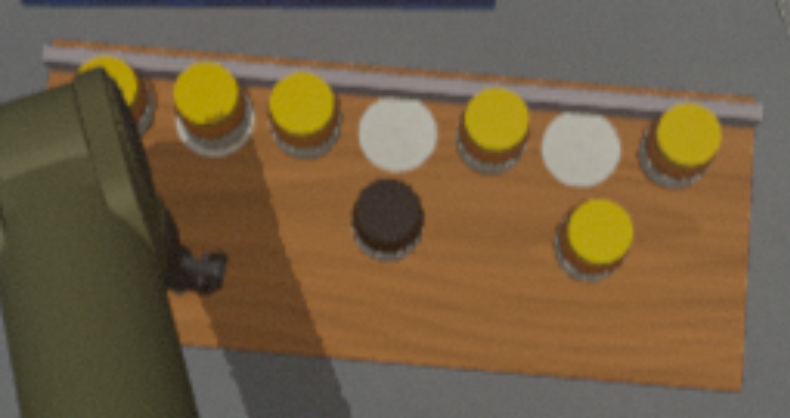

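Jar A at crop (207,95) sits on the rail in line, its y about 158 mm against 160. Moving across to jar B, above the lids.

Emit:
drive_tool:
  commands: "-0.4 -0.3 -0.05 0 -0.2 0; -1.2 -0.6 -0.1 0 -0.5 0; -2 -0.6 -0.2 0 -0.8 0; -2.8 -0.6 -0.3 0 -1.1 0; -3.6 -0.6 -0.4 0 -1.4 0; -4.4 -0.6 -0.5 0 -1.7 0; -5.2 -0.6 -0.6 0 -2 0; -6 -0.5 -0.7 0 -2.3 0; -6.7 -0.4 -0.76 0 -2.6 0; -7.14 -0.2 -0.8 0.06 -2.7 0"

```text
time_s: 11.62
ee_pos: [485.8, -193.6, 143.9]
tool_rot: [-0.49, 0.489, 0.511, -0.509]
ft_force: [0.5, 0.4, 0.4]
finger_gap: 40.0
```

Emit:
drive_tool:
  commands: "0 0 0 0 0 0; 0 0 0 0 0 0"

```text
time_s: 11.88
ee_pos: [485.6, -192.5, 143.3]
tool_rot: [-0.491, 0.488, 0.511, -0.51]
ft_force: [-0.2, 1.2, 0.5]
finger_gap: 39.9
```

```bash
cat > pb.py <<'E'
from cell import viewer,manip
from h import *
import sys
np.set_printoptions(precision=2,suppress=True)
st=manip.read_state();print(st["time_s"],st["ee_pos"])
t=np.array([650,-184.7,0]);j=np.array([562,-188.4,0]);d=(t-j)/np.linalg.norm(t-j)
for b in (75,33.4): print(plan(st,j-d*b+[0,0,34],-d))
print("final",plan(st,t-d*33.4+[0,0,34],-d))
E
python3 pb.py; python3 -c "
from cell import viewer;import cv2;cv2.imwrite('pics/w5.png',viewer.snapshot('wrist')['pixels'])"
```

```text
11.875 [ 485.56 -192.47  143.3 ]
(array([ 0.01,  2.19, -0.03]), array([-0.01, -0.  ,  0.05]))
(array([ 0.01,  2.19, -0.87]), array([-0.01, -0.  ,  0.05]))
final (array([ 0.01,  2.18, -2.63]), array([-0.01, -0.  ,  0.05]))
```

View pics/w5.png

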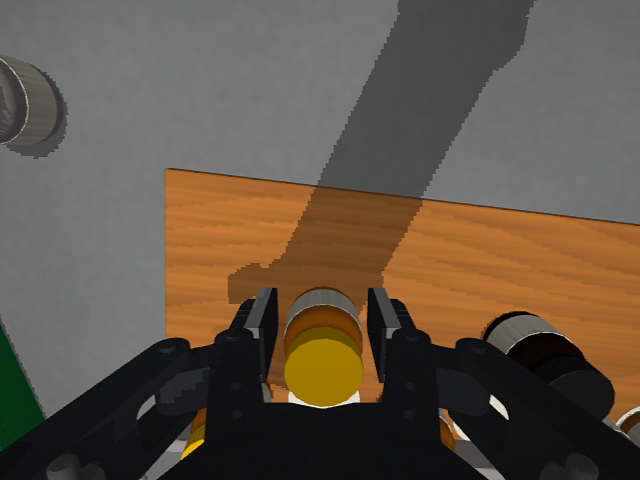

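The jar at (323,365) is centred between the fingers, and the tin at (25,95) is well clear. Descending, then pushing.

Emit:
drive_tool:
  commands: "0 0.4 0 0 0 0; 0 0.8 0 0 0 0; 0 1.2 0 0 0 0; 0 1.6 0 0 0 0; 0 1.9 0 0 0 0; 0 2.1 0 0 0 0; 0 2.18 0 0 0 0; 0 2.18 0 0 0 0"

```text
time_s: 12.92
ee_pos: [486.1, -191.7, 34.8]
tool_rot: [-0.49, 0.488, 0.512, -0.51]
ft_force: [-0.2, 1.2, -1.1]
finger_gap: 39.8
```

Emit:
drive_tool:
  commands: "0 0 -0.15 0 0 0; 0 0 -0.3 0 0 0; 0 0 -0.45 0 0 0; 0 0 -0.6 0 0 0; 0 0 -0.7 0 0 0; 0 0 -0.78 0 0 0; 0 0 -0.86 0 0 0; 0 0 -0.94 0 0 0; 0 0 -1.02 0 0 0; 0 0 -1.1 0 0 0"

```text
time_s: 14.18
ee_pos: [541.1, -189.4, 34.7]
tool_rot: [-0.49, 0.488, 0.512, -0.51]
ft_force: [-1.2, 0.5, 0.0]
finger_gap: 39.9
```

```bash
python3 pb.py; python3 scn.py
```

```text
14.175 [ 541.12 -189.36   34.68]
(array([0.  , 0.01, 1.08]), array([-0.  ,  0.01,  0.05]))
(array([0.  , 0.01, 0.25]), array([-0.  ,  0.01,  0.05]))
final (array([ 0.  ,  0.01, -1.51]), array([-0.  ,  0.01,  0.05]))
14.225 [ 541.9  -189.27   34.81] [ 0.08 -0.49  0.63]
[441.05 259.13] 468 [682.36 213.57] rel row 0.07994356341249598 240.43294237400596
[406.03 270.21] 476 [677.45 130.89] rel row 1.7448624171704918 157.62756896711977
[371.25 279.49] 488 [668.96  52.41] rel row -0.4934328150443573 78.71880274181164
[250.12 282.88] 473 [ 577.15 -189.01] rel row -72.85112166450482 -169.22725405987407
[299.48 300.98] 513 [ 656.94 -106.84] rel row 0.16911714337142883 -80.98095079115151
[225.67 323.21] 545 [ 645.41 -263.61] rel row 1.1221886919062436 -238.16910717202015
```

Emit:
drive_tool:
  commands: "0 0 -0.1 0 0 0; 0 0 -0.22 0 0 0; 0 0 -0.35 0 0 0; 0 0 -0.48 0 0 0; 0 0 -0.61 0 0 0; 0 0 -0.74 0 0 0; 0 0 -0.87 0 0 0; 0 0 -1 0 0 0; 0 0 -1.12 0 0 0; 0 0 -1.22 0 0 0"

```text
time_s: 15.48
ee_pos: [603.2, -186.6, 34.8]
tool_rot: [-0.49, 0.488, 0.512, -0.51]
ft_force: [-1.7, -0.1, -0.4]
finger_gap: 40.4
```

Emit:
drive_tool:
  commands: "0 0 -0.02 0 0 0; 0 0 -0.05 0 0 0; 0 0 -0.08 0 0 0; 0 0 -0.11 0 0 0; 0 0 -0.13 0 0 0; 0 0 -0.13 0 0 0"

```text
time_s: 16.23
ee_pos: [609.8, -186.3, 34.8]
tool_rot: [-0.49, 0.488, 0.512, -0.51]
ft_force: [-1.1, -0.6, -0.5]
finger_gap: 40.5
```

```bash
python3 pb.py; python3 scn.py
```

```text
16.225 [ 609.81 -186.32   34.78]
(array([0.  , 0.01, 2.46]), array([0.01, 0.01, 0.04]))
(array([0.  , 0.01, 1.63]), array([0.01, 0.01, 0.04]))
final (array([-0.  ,  0.02, -0.14]), array([0.01, 0.01, 0.04]))
16.275 [ 609.81 -186.29   34.78] [-0.16 -0.16  0.64]
[440.99 259.01] 466 [682.03 213.59] rel row -0.25741798986115316 240.4307425496018
[406.04 270.12] 476 [677.25 131.  ] rel row 1.5331111664460697 157.72075410254902
[371.24 279.57] 490 [669.11  52.3 ] rel row -0.32871468080081007 78.62674699494451
[299.43 300.88] 516 [ 656.69 -106.85] rel row -0.07599510653127839 -81.00761665701037
[261.91 309.75] 518 [ 645.61 -185.69] rel row -4.865285382265524 -160.47802350705342
[225.56 323.17] 542 [ 645.24 -263.78] rel row 0.9637233723900253 -238.35406599089788
```

About 5–7 mm still to go. The jar's y is about -160.5, and the force is low.

Emit:
drive_tool:
  commands: "0 0 -0.02 0 0 0; 0 0 -0.04 0 0 0; 0 0 -0.06 0 0 0; 0 0 -0.08 0 0 0; 0 0 -0.1 0 0 0; 0 0 -0.11 0 0 0; 0 0 -0.11 0 0 0"

```text
time_s: 17.15
ee_pos: [615.4, -186.0, 34.8]
tool_rot: [-0.49, 0.488, 0.512, -0.51]
ft_force: [-2.0, 0.5, -1.0]
finger_gap: 40.2
```

Emit:
drive_tool:
  commands: "0 0 -0.01 0 0 0; 0 0 -0.02 0 0 0; 0 0 -0.03 0 0 0; 0 0 -0.03 0 0 0"

```text
time_s: 17.65
ee_pos: [616.9, -185.8, 34.8]
tool_rot: [-0.49, 0.488, 0.512, -0.51]
ft_force: [-1.9, 0.9, 0.9]
finger_gap: 40.5
```

```bash
python3 scn.py
```

```text
17.7 [ 616.89 -185.79   34.77] [-2.34  0.81 -0.48]
[440.97 259.12] 471 [682.26 213.43] rel row -0.01055642311283987 240.2824658074406
[405.97 270.16] 481 [677.27 130.82] rel row 1.5734686309857069 157.54406266112903
[371.26 279.58] 491 [669.17  52.34] rel row -0.2718219576264977 78.66900858803113
[299.4  300.85] 516 [ 656.6  -106.88] rel row -0.1638209140762099 -81.04922467291019
[263.21 312.63] 513 [ 652.75 -185.26] rel row 2.2154260780372406 -159.49208568971838
[225.61 323.27] 545 [ 645.48 -263.76] rel row 1.1965117729766626 -238.31470546734778
```

Emit:
drive_tool:
  commands: "0 0 -0.01 0 0 0; 0 0 -0.02 0 0 0; 0 0 -0.03 0 0 0; 0 0 -0.04 0 0 0; 0 0 -0.04 0 0 0"

```text
time_s: 18.32
ee_pos: [617.2, -185.8, 34.7]
tool_rot: [-0.491, 0.487, 0.511, -0.51]
ft_force: [-7.4, 1.2, 5.5]
finger_gap: 40.2
```

The jar is seated: the tool stopped and the force reads about 7 N. Retreating.

Emit:
drive_tool:
  commands: "0 0 0.05 0 0 0; 0 0 0.2 0 0 0; 0 0 0.45 0 0 0; 0 0 0.8 0 0 0; 0 0 1.2 0 0 0; 0 0 1.6 0 0 0; 0 0 2 0 0 0; 0 -0.5 2.3 0 0 0; 0 -1.2 2.5 0 0 0; 0 -2 2.6 0 0 0"

```text
time_s: 19.58
ee_pos: [486.0, -192.0, 135.6]
tool_rot: [-0.492, 0.487, 0.511, -0.51]
ft_force: [0.4, -0.3, -0.2]
finger_gap: 40.2
```

Emit:
drive_tool:
  commands: "0 -0.5 0 0 0 0; 0 -1 0 0 0 0; 0 -1 0 0 0 0; 0 -1 0 0 0 0; 0 -1 0 0 0 0"

```text
time_s: 20.2
ee_pos: [485.3, -192.0, 184.3]
tool_rot: [-0.492, 0.486, 0.511, -0.51]
ft_force: [1.2, 0.3, -0.4]
finger_gap: 40.0
```

```bash
python3 scn.py; python3 look.py b3
```

```text
20.25 [ 485.42 -192.09  184.39] [-0.74 -0.33 -0.32]
[440.99 259.13] 470 [682.29 213.44] rel row 0.018017117365903605 240.29946348678652
[405.96 270.23] 480 [677.41 130.72] rel row 1.722218789090347 157.45773547589332
[371.27 279.52] 488 [669.04  52.41] rel row -0.4125478062928808 78.73027268336348
[299.51 300.88] 516 [ 656.77 -106.7 ] rel row -0.011986101700365426 -80.85367826521957
[263.06 312.54] 528 [ 652.43 -185.49] rel row 1.9192181008344917 -159.7436281235434
[225.77 322.93] 555 [ 644.9  -263.24] rel row 0.577146609990681 -237.84186986686984
20.25 [ 485.42 -192.09  184.39] 40.096236394398794 [-0.74 -0.33 -0.32]
321 [680.56 216.39] board rel row 0.03867554854233186 241.20013839748475
326 [675.83 133.55] board rel row 1.8979513067091576 158.24667761496414
323 [667.27  54.45] board rel row -0.3628213072556716 78.72115705105196
321 [ 654.66 -105.08] board rel row -0.2658368701559472 -81.3053112751196
312 [ 651.05 -183.92] board rel row 2.3933406611218744 -160.1867461719166
```

View pics/b3t.png

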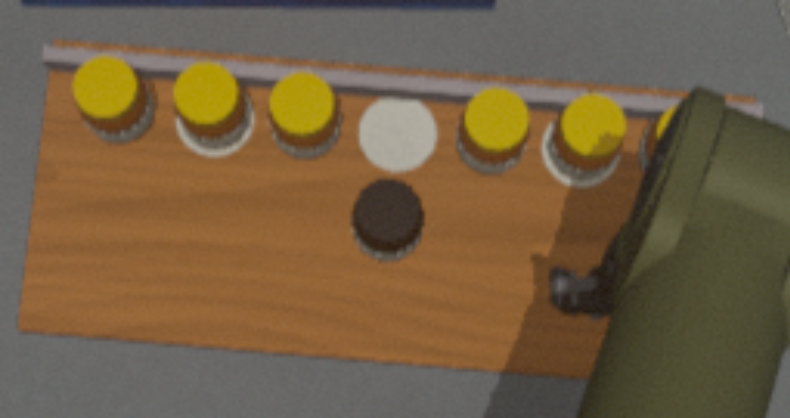

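View pics/b3s.png

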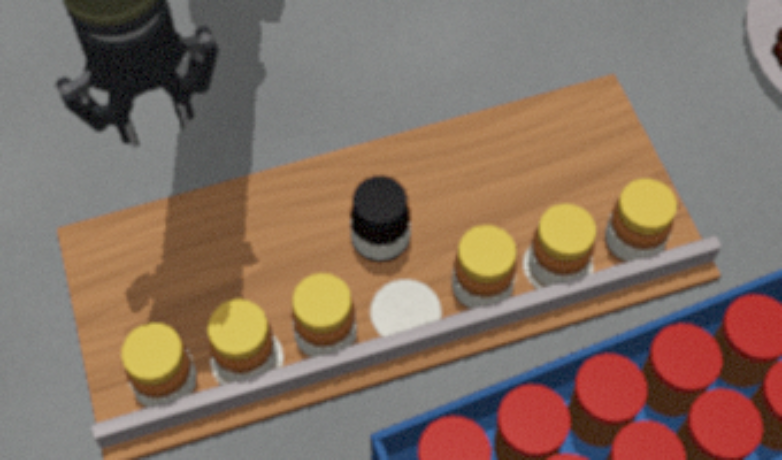

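Both jars stand upright on their marks against the rail, at crop (207,95) and (592,125) in the top view. The syrup at (388,217) and the row jars haven't moved. Handing in.

```bash
python3 -c "
from cell import ticket;print(ticket.sign_off())"
```

```text
the job is handed in; nothing more can be done
None
```

I pushed both forward honey jars back onto the left and right marks, up against the rail, and handed the job in at about 20 s. I used the half-open fingertips (40 mm gap) as a low cradle behind each jar, without pinching or lifting.

- **Seating:** each push ended when the wrist force rose from about 1–2 N to 6–7 N, which I took as contact with the rail. I did not measure the fingers' force on the jars directly.
- **Position:** both cameras put the jars about 2 mm nearer the rail than the row jars. Along the rail they are at about +158 mm and -160 mm, against the marks at ±160 mm. The two cameras and the mark measurements differ by about 2 to 3 mm.
- **Everything else:** the row jars' measured positions stayed within about 1 mm, though the arm hid row0 in the last top view, so only the scene camera checked it. The syrup looked unmoved in the last pictures. I kept the arm well away from the spoon and the tin but did not measure them again.

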